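# Free a stuck taper plug and hang it in the drip rack

## Task

The blue-handled plug is stuck in the taper of its valve: break it free by twisting its T-handle a good thirty degrees either way while it stays down in its seat, then draw it straight up out of the valve and hang it upright, by its collar, between the rails of the drip rack, near the middle. Lower it gently rather than dropping it, let go of it, and leave the red-handled plug and everything else on the table where they are.

Things in the scene. Friction and masses are not known exactly. Their poses are not given: they have to be found in the camera images.
- blue_plug: Blue-handled taper plug, loose, about 0.45 kg, stuck in its valve at the start. Origin: on its axis, at the underside of its steel collar; z up the axis, x along its handle. Below the origin: brass cone 70 long, 38 diameter tapering to 24, near its top two small keys, 40 across in y. Above: collar 60 diameter, 8 thick; stem 14 diameter up to z = 34; T-handle.
- blue_plug_handle (a point): Centre of the straight blue T-handle, on the plug's axis, 41 above its origin: a bar 110 long (x), 16 wide (y), 16 high, with the same axes as the plug. Held across its middle, the plug hangs upright.
- blue_seat (a point): Centre of the blue valve's mouth, 110 above the table, where the plug's origin sits at the start; axes as the valve, the plug's x then along the valve's x. The stuck plug turns springily to about 0.2 rad, lets go at about 0.5 N m and is wholly free after 0.4 rad either way. Untwisted, a pull would need some 30 N. Turned back in its seat it sticks again.
- blue_valve: Stainless plug valve fixed to the table: foot 110 x 110 x 10, round body up to 68 diameter with a tapered bore open at the top, side ports along its y reaching 75 out, 70 up. Origin: centre of the foot's underside, on the bore's axis; z up; mouth at z = 110. Holds the blue-handled plug; may stand on either side, left or right.
- red_valve: Stainless plug valve fixed to the table: foot 110 x 110 x 10, round body up to 68 diameter with a tapered bore open at the top, side ports along its y reaching 75 out, 70 up. Origin: centre of the foot's underside, on the bore's axis; z up; mouth at z = 110. Same as the other, holds the red-handled plug.
- red_plug: Red-handled taper plug in the red valve, to be left alone: same shape and size as the blue one, red T-handle. Origin: on its axis at the collar's underside, 110 above the table; handle centre 41 higher, along x.
- rack: Empty drip rack fixed to the table: two aluminium rails along its x, 160 long, 14 wide, tops at z = 100, a clear gap of 46 between them, grey end plates as high at x = -80 and 80; pan 200 x 110 below with its floor at z = 6. Origin: centre of the underside; z up. The plug's cone fits down between the rails and its collar rests on both.
- gold_bottle: Bystander: amber bottle with a red cap, 70 diameter, 170 high, standing. Origin: centre of its underside.
- clear_bottle: Bystander: clear bottle with a red cap, 70 diameter, 170 high, standing. Origin: centre of its underside.
- dark_bottle1: Bystander: dark brown bottle with a white cap, 64 diameter, 150 high. Origin: centre of its underside.
- dark_bottle2: Bystander: a second such dark brown bottle.
- wrench: Bystander: steel wrench 184 long, 10 thick, lying flat beyond the rack. Origin: under its middle, x along it.
- cap: Bystander: black plastic blanking cap, a disc 60 diameter, 12 thick, lying flat. Origin: centre of its underside.
- gauge: Bystander: round steel pressure gauge lying face up, 72 diameter, 31 high, with a short brass stub. Origin: centre of its underside.
Mind the look-alikes: they are no part of the job. What is shaped like the blue_plug but purple is not meant.

How it is judged:
By the outcome, as a careful person would: the job done as asked, in the order asked, and still so for the second after the job is handed in, with the robot touching nothing.
It also fails if it takes over 46 s, if anything falls off the work surface, if the arm or the gripper's body presses on something with over 40 N, if the wrist force passes 120 N, or if a joint passes its speed limit or range.

## Robot

A 6-joint arm with a two-finger parallel gripper is mounted at the origin on the work surface. World frame = base frame: x ahead of the robot, y to its left, z up, the work surface at z = 0. Lengths are in m, angles in rad, forces in N, time in s.
With the tool pointing down it reaches from about 0.3 to 0.875 m from the base axis. Payload 6.4 kg.
Tool frame: the origin (TCP) lies at the very end of the fingers, on their centre line; the grasp point (between the pads) lies 19 mm behind it; z points along the fingers, y is the line along which they close (so a half turn about z gives the same grasp; the last joint's range is limited). The gripper opens to 85 mm and grips with 20 to 120 N. Pads are 22 mm wide; open, the fingers measure 114 mm over their backs; the gripper's body (76 mm by 85 mm) begins 54 mm behind the grasp point. The pads swing forward as they close: fully open they stand 13 mm farther back than shut.
Start: joints at [0.94, 0.181, 1.607, -0, 1.354, -0.206], TCP at [0.237, 0.524, 0.231] pointing down, gripper open.
Joint ranges: [-2.99, 2.99], [-0.89, 2.07], [0.3, 2.58], [-1.14, 4.28], [0, 2.63], [-3.12, 3.12]. Speed limits (rad/s): [2.57, 2.57, 3.01, 3.14, 3.14, 3.14].

## Interface

Orientations are given as a unit quaternion [w, x, y, z].
In Python, from bench import ctrl gives the robot as it stands.
- The arm moves only by the tool jog_arm, never from a script. Its argument "series" is a list that holds one entry, the list of rows, each a list of 7 numbers: the shift along the tool's x, y, z in mm, then the turn, a rotation vector about the tool's x, y, z in rad, then the finger opening in mm, from 0 to 85.4. In form: [[[tx, ty, tz, rx, ry, rz, gripper], ...]]. A call has exactly 10 rows; each row shifts and turns the commanded pose from where the row before left it, along the tool's axes as they then stand; what a row does not reach is not made up. A row lasts 1/10 s, in which the tool goes at most 50 mm and 8.59 degrees, less where a joint would pass 70% of its speed; a pose out of reach is approached as far as the arm can. A call with a gripper value outside its range is refused whole. The fingers move at their own pace and stop on an object; the grip force is fixed at half the most. Time passes only in rows, so rows that do not move let the fingers close, or fill a call up. It gives the time, the measured TCP pose, the force, the opening and the grip force at its end, in the units of the state.
- ctrl.get_obs(): the state, without advancing time (a new reading comes with each control period).
- ctrl.camera(name): name is "scene" or "top" or "wrist"; returns a dict with "frame" (400x640x3 uint8, blue, green, red), "z_map" (400x640 float32, m along the optical axis (not along the pixel's ray), 0 where there is no reading), "fx", "fy", "cx", "cy" (pixels), "xyz" and "rotation" of the camera in the world. Camera axes: x right, y down, z forward; pixel columns grow to the right and rows downward; lengths in m; the calibration is good to about 2 mm. A picture is of the moment at which its call begins.
- ctrl.hand_in(): hands the job in; it is judged then, once.
The state is a dict: "time_s": time; "q": joint angles; "dq": joint speeds; "joint_efforts": joint torques, N m; "eef_pos": TCP position; "eef_rot": TCP orientation; "wrist_force": force on the tool from outside, world axes, zero at the start; "torque": the same for the moment, N m; "opening": opening from 0.0 (shut) to 1.0 (fully open); "grasp_force": force on a finger pad.
Only numpy, scipy, OpenCV 4.12 (cv2) and the standard library are available. Lean on these libraries where they do the work, as an engineer would, in place of code of your own. Each camera call takes 0.05 s, during which the arm holds its last target. There are 200 camera calls.

## Working session

There is one attempt and no reset: what is moved stays moved. The work goes in short steps, Python scripts to look and compute and a tool call to move; the robot and the scene stay as the last step left them, time stands still between calls to the robot, and variables do not carry over. Pictures are saved under pics/ and viewed, at most 10 in all, crops included, and the job is handed in when it is done.

Besides the shell and the picture viewer there is one more tool, called after "Emit:" as a command line: name --argument value ..., lists and objects as JSON in quotes. jog_arm: Moves the arm, as the interface text tells. Its arguments: {"type":"object","properties":{"series":{"type":"array"}},"required":["series"]}

```bash
mkdir -p pics
cat > h.py <<'E'
import numpy as np,cv2
from bench import ctrl
def snap(n,f):
    c=ctrl.camera(n); cv2.imwrite(f'pics/{f}.png',c['frame']); np.savez(f'{f}.npz',**c); return c
def pt(c,u,v,z=None):
    # z: world height plane; else depth
    r=np.array([(u-c['cx'])/c['fx'],(v-c['cy'])/c['fy'],1.]); R=np.array(c['rotation'])
    if R.shape!=(3,3):
        from scipy.spatial.transform import Rotation as Q
        R=Q.from_quat(np.array(R)[[1,2,3,0]]).as_matrix()
    d=R@r; o=np.array(c['xyz'])
    s=c['z_map'][int(v),int(u)] if z is None else (z-o[2])/d[2]
    return o+s*d
E
python3 - <<'E'
from h import *
for n in('top','scene'):
    c=snap(n,n+'0'); print(n,c['fx'],c['xyz'],c['rotation'])
o=ctrl.get_obs();print(o)
E
```

```text
top 379.5603847410672 [ 0.2998564  -0.03359669  1.25225538] [ 0.08012259 -0.70075527  0.70406614 -0.0825426 ]
scene 504.3207713021528 [ 1.04953237 -0.70810415  1.19878736] [-0.31512894  0.89548877  0.29631251 -0.10484514]
{'time_s': 0.1, 'q': array([ 9.39721686e-01,  1.81464742e-01,  1.60792225e+00,  1.43282047e-05,
        1.35382456e+00, -2.06307442e-01]), 'dq': array([-0.00158805, -0.00097568, -0.00203109, -0.00087748,  0.00038957,
        0.00087885]), 'joint_efforts': array([ 2.69777007e-05, -4.45872402e+01, -3.52236772e+01, -3.29179766e-04,
        4.04383609e-03, -1.77303684e-05]), 'eef_pos': array([0.23663886, 0.52348908, 0.2304685 ]), 'eef_rot': array([-3.35484206e-04,  2.10791983e-01,  9.77530605e-01, -7.36686395e-04]), 'wrist_force': array([-0.92529349, -0.30162698, -0.94839422]), 'torque': array([ 0.00722485,  0.01064692, -0.00132275]), 'grasp_force': 0.0, 'opening': 1.0020639426190587}
```

View pics/top0.png

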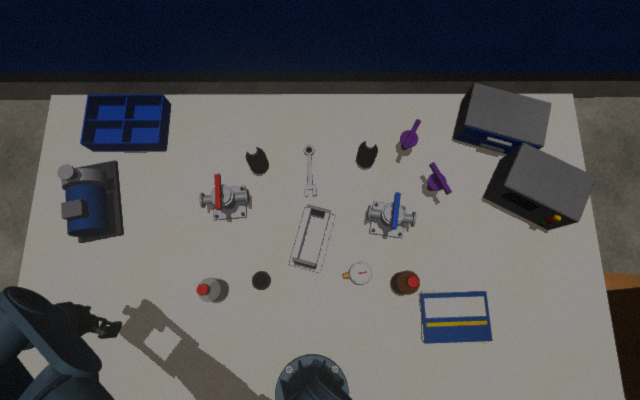

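View pics/scene0.png

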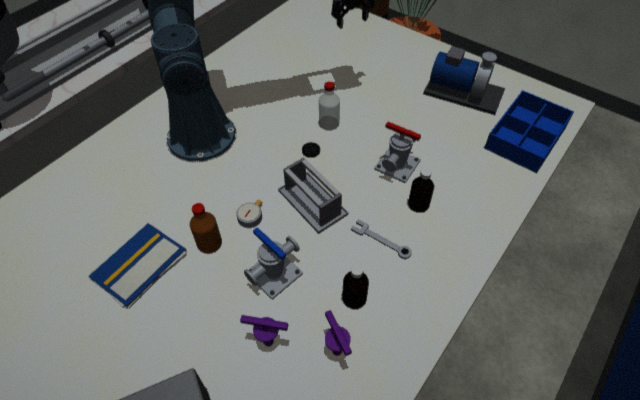

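The top view shows the blue handle around (396,210) and the rack around (312,238), with the red valve to the left. The scene view agrees. I'll enlarge the area to read it more closely.

Run:
```python
from h import *
a=cv2.imread('pics/top0.png')[170:290,280:440]
cv2.imwrite('pics/c1.png',cv2.resize(a,None,fx=5,fy=5,interpolation=cv2.INTER_CUBIC))
c=dict(np.load('top0.npz'));f=c['frame'].astype(int)
m=(f[...,0]>90)&(f[...,2]<80)&(f[...,0]-f[...,2]>60); m[:, :360]=0;m[:,425:]=0;m[:185]=0;m[245:]=0
v,u=np.nonzero(m);P=np.array([pt(c,a,b,.159) for a,b in zip(u,v)])
Z=np.array([pt(c,a,b)[2] for a,b in zip(u,v)]);k=Z>.12;print(len(v),k.sum(),np.median(Z[k]))
r=cv2.minAreaRect(P[k][:,:2].astype(np.float32)*1000);print(r,P[k].mean(0))
```

```text
158 158 0.15778361751389625
((530.593017578125, -250.44183349609375), (13.198868751525879, 104.9396743774414), 81.13106536865234) [ 0.52909285 -0.25024555  0.159     ]
```

View pics/c1.png

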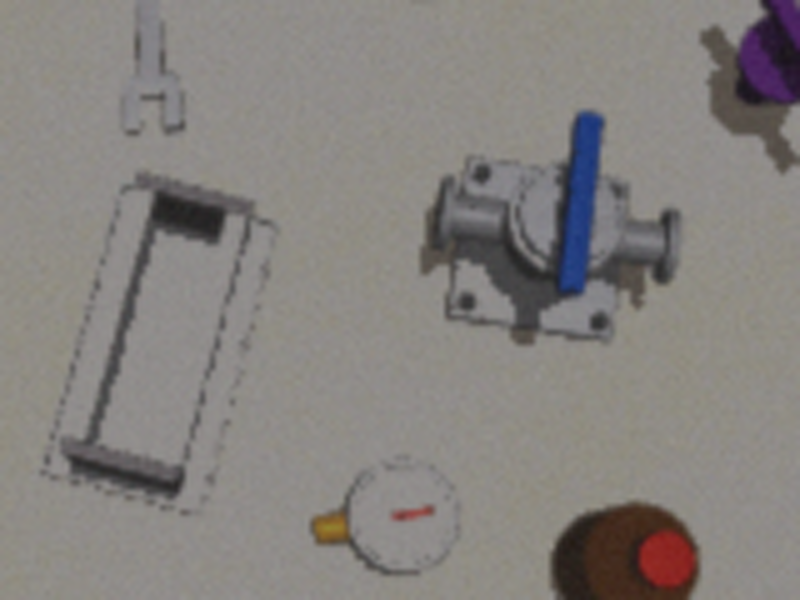

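The crop shows the blue handle running from (590,115) to (572,290). The rack's end plates are at about (196,194) and (123,463). I'll refine the rack and valve from the depth map.

Run:
```python
from h import *
from scipy.spatial.transform import Rotation as Q
for n,lo,hi in(('top0',(280,170),(440,290)),('scene0',(230,140),(360,310))):
    c=dict(np.load(n+'.npz'))
    U,V=np.meshgrid(np.arange(lo[0],hi[0]),np.arange(lo[1],hi[1]))
    P=np.array([pt(c,a,b) for a,b in zip(U.ravel(),V.ravel())])
    h=P[:,2]
    rk=P[(abs(h-.1)<.008)&(P[:,1]>-.13)&(P[:,1]<.12)&(P[:,0]>.3)&(P[:,0]<.65)]
    r=cv2.minAreaRect((rk[:,:2]*1000).astype(np.float32));print(n,'rack',len(rk),r)
    hd=P[(abs(h-.159)<.006)&(P[:,1]<-.17)&(P[:,1]>-.33)&(P[:,0]>.42)&(P[:,0]<.62)]
    r=cv2.minAreaRect((hd[:,:2]*1000).astype(np.float32));print('handle',len(hd),r,hd.mean(0))
    cl=P[(abs(h-.118)<.005)&(P[:,1]<-.17)&(P[:,1]>-.33)&(P[:,0]>.45)&(P[:,0]<.6)]
    print('collar',len(cl),cv2.minEnclosingCircle((cl[:,:2]*1000).astype(np.float32)) if len(cl) else 0)
c=dict(np.load('top0.npz'))
g=lambda x,y,z:pt(c,280+x/5-.4,170+y/5-.4,z)
a,b=g(590,115,.159),g(572,290,.159);print('h',(a+b)/2,np.degrees(np.arctan2(*(a-b)[[1,0]])))
a,b=g(196,194,.1),g(123,463,.1);print('r',(a+b)/2,np.degrees(np.arctan2(*(a-b)[[1,0]])))
o=ctrl.get_obs();q=o['eef_rot'];print(Q.from_quat(q[[1,2,3,0]]).as_matrix().round(3))
```

```text
top0 rack 650 ((467.3538513183594, 0.8343658447265625), (74.26396942138672, 179.89117431640625), 74.74407196044922)
handle 193 ((530.67724609375, -250.5865478515625), (15.738975524902344, 109.2746810913086), 80.5494384765625) [ 0.53072009 -0.25045909  0.15749445]
collar 180 ((529.526611328125, -248.6576690673828), 32.06820297241211)
scene0 rack 772 ((469.7799072265625, -1.2540702819824219), (76.87938690185547, 183.1507568359375), 75.43692779541016)
handle 274 ((533.0084838867188, -252.58462524414062), (17.927846908569336, 111.02590942382812), 81.65863037109375) [ 0.53501787 -0.25349398  0.15920462]
collar 238 ((535.1223754882812, -251.75135803222656), 32.36214065551758)
h [ 0.53040619 -0.25070752  0.159     ] -8.495894590449723
r [ 0.46611189 -0.00125293  0.1       ] -14.991352417611576
[[-0.911  0.412 -0.001]
 [ 0.412  0.911 -0.001]
 [ 0.    -0.002 -1.   ]]
```

Emit:
jog_arm --series '[[[-10,-10,0,0,0,0,85],[-25,-25,0,0,0,0,85],[-33,-33,0,0,0,0,85],[-33,-33,0,0,0,0,85],[-33,-33,0,0,0,0,85],[-33,-33,0,0,0,0,85],[-33,-33,0,0,0,0,85],[-33,-33,0,0,0,0,85],[-33,-33,0,0,0,0,85],[-33,-33,0,0,0,0,85]]]'

```text
time_s: 1.1
eef_pos: [0.3859, 0.1259, 0.2312]
eef_rot: [0.0, 0.211, 0.978, -0.0]
wrist_force: [0.5, -0.1, 0.2]
opening: 0.993
grasp_force: 0.0
```

Emit:
jog_arm --series '[[[-33,-33,0,0,0,0,85],[-33,-33,0,0,0,0,85],[-33,-33,0,0,0,0,85],[-33,-33,0,0,0,0,85],[-33,-33,0,0,0,0,85],[-33,-33,0,0,0,0,85],[-33,-33,0,0,0,0,85],[-30,-30,0,0,0,-0.08,85],[-15,-15,0,0,0,-0.1,85],[0,0,0,0,0,-0.09,85]]]'

```text
time_s: 2.1
eef_pos: [0.525, -0.2398, 0.2307]
eef_rot: [-0.0, 0.077, 0.997, -0.0]
wrist_force: [-1.2, 0.2, -0.4]
opening: 0.998
grasp_force: 0.0
```

```bash
cat >> h.py <<'E'
from scipy.spatial.transform import Rotation as Q
def left(x,y,z,yaw):  # remaining shift (mm, tool axes) and turn; yaw = world heading of tool y, deg
    o=ctrl.get_obs();R=Q.from_quat(np.array(o['eef_rot'])[[1,2,3,0]])
    a=np.radians(yaw);Y=np.array([np.cos(a),np.sin(a),0]);Z=np.array([0,0,-1.]);G=Q.from_matrix(np.c_[np.cross(Y,Z),Y,Z])
    print('t',o['time_s'],'pos',o['eef_pos'].round(4),'shift',(R.inv().apply(np.array([x,y,z])-o['eef_pos'])*1000).round(1),'turn',(R.inv()*G).as_rotvec().round(3),'q',o['q'].round(2),'F',o['wrist_force'].round(1),'T',o['torque'].round(2),'open',round(o['opening'],3),'g',o['grasp_force'])
E
python3 - <<'E'
from h import *
left(.531,-.251,.132,81)
c=snap('wrist','w1')
f=c['frame'].astype(int);m=(f[...,0]>80)&(f[...,0]-f[...,2]>50)
n,l,s,ce=cv2.connectedComponentsWithStats(m.astype(np.uint8));i=1+s[1:,4].argmax();print(s[i])
v,u=np.nonzero(l==i);P=np.array([pt(c,a,b,.159) for a,b in zip(u,v)]);h=np.array([pt(c,a,b)[2] for a,b in zip(u,v)]);print(np.median(h))
k=abs(h-np.median(h))<.004
print(cv2.minAreaRect((P[k][:,:2]*1000).astype(np.float32)),P[k].mean(0))
E
```

```text
t 2.1 pos [ 0.525  -0.2398  0.2307] shift [ -7.7 -10.1  98.7] turn [-0.001 -0.001  0.003] q [-0.63  0.19  1.6  -0.    1.35 -2.05] F [-1.2  0.2 -0.4] T [-0.01  0.    0.04] open 0.998 g 0.0
[ 299  151   21  131 2355]
0.15800239150303436
((531.2831420898438, -250.6301727294922), (13.766670227050781, 105.99604034423828), 81.30425262451172) [ 0.52794957 -0.2501395   0.159     ]
```

View pics/w1.png

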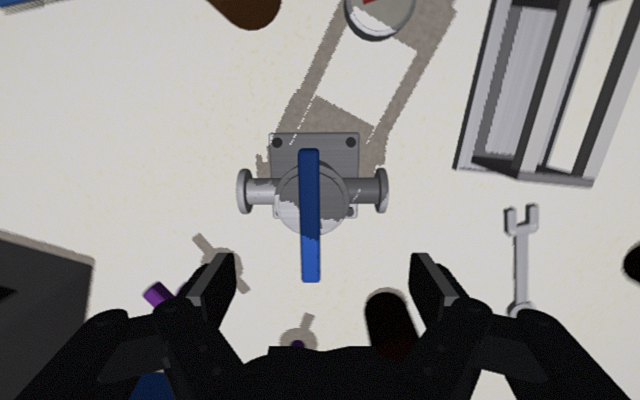

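The wrist view shows the handle from (308,150) to (311,282), centred between the fingers. Next I descend and grip it.

Emit:
jog_arm --series '[[[-4,-5,6,0,0,0,85],[-4,-5,12,0,0,0,85],[0,0,15,0,0,0,85],[0,0,15,0,0,0,85],[0,0,15,0,0,0,85],[0,0,15,0,0,0,85],[0,0,12,0,0,0,85],[0,0,8,0,0,0,85],[0,0,0,0,0,0,85],[0,0,0,0,0,0,85]]]'

```text
time_s: 3.15
eef_pos: [0.532, -0.2476, 0.1336]
eef_rot: [0.0, 0.077, 0.997, -0.0]
wrist_force: [0.8, -0.2, -0.4]
opening: 0.995
grasp_force: 0.0
```

```bash
python3 -c "
from h import *
left(.531,-.2507,.132,81.3)"
```

```text
t 3.15 pos [ 0.532  -0.2476  0.1336] shift [ 0.5 -3.3  1.6] turn [-0.     0.    -0.003] q [-0.64  0.31  1.66  0.    1.17 -2.05] F [ 0.8 -0.2 -0.4] T [-0.01  0.    0.05] open 0.995 g 0.0
```

Emit:
jog_arm --series '[[[0,-3,1,0,0,0,85],[0,0,0,0,0,0,60],[0,0,0,0,0,0,40],[0,0,0,0,0,0,25],[0,0,0,0,0,0,0],[0,0,0,0,0,0,0],[0,0,0,0,0,0,0],[0,0,0,0,0,0,0],[0,0,0,0,0,0,0],[0,0,0,0,0,0,0]]]'

```text
time_s: 4.15
eef_pos: [0.5314, -0.2506, 0.1326]
eef_rot: [0.0, 0.077, 0.997, -0.0]
wrist_force: [-1.4, -0.6, 1.6]
opening: 0.178
grasp_force: 59.6
```

```bash
python3 -c "
from h import *
left(.531,-.2507,.132,81.3)"
```

```text
t 4.15 pos [ 0.5314 -0.2506  0.1326] shift [ 0.4 -0.2  0.6] turn [-0.     0.    -0.003] q [-0.64  0.31  1.66 -0.    1.17 -2.06] F [-1.4 -0.6  1.6] T [-0.15  0.19  0.03] open 0.178 g 59.60035800933838
```

Emit:
jog_arm --series '[[[0,0,0,0,0,0.04,0],[0,0,0,0,0,0.06,0],[0,0,0,0,0,0.07,0],[0,0,0,0,0,0.08,0],[0,0,0,0,0,0.08,0],[0,0,0,0,0,0.08,0],[0,0,0,0,0,0.08,0],[0,0,0,0,0,0.08,0],[0,0,0,0,0,0.06,0],[0,0,0,0,0,0.05,0]]]'

```text
time_s: 5.15
eef_pos: [0.5318, -0.2503, 0.1326]
eef_rot: [0.0, 0.406, 0.914, 0.0]
wrist_force: [0.2, 1.2, 2.4]
opening: 0.178
grasp_force: 59.9
```

```bash
cat >> h.py <<'E'
def blue(c,zt):
    f=c['frame'].astype(int);m=(f[...,0]>60)&(f[...,0]-f[...,2]>40)
    U=np.argwhere(m);P=np.array([pt(c,b,a) for a,b in U]);o=ctrl.get_obs()['eef_pos']
    k=(abs(P[:,2]-zt)<.02)&(np.hypot(*(P[:,:2]-o[:2]).T)<.08)
    print('blue',k.sum(),cv2.minAreaRect((P[k][:,:2]*1000).astype(np.float32)),np.median(P[k][:,2]))
E
python3 - <<'E'
from h import *
left(.531,-.2507,.132,81.3)
blue(snap('wrist','w2'),.159);blue(snap('top','t2'),.159)
E
```

```text
t 5.15 pos [ 0.5318 -0.2503  0.1326] shift [ 0.2 -0.8  0.6] turn [ 0.     0.001 -0.685] q [-0.64  0.31  1.66  0.    1.17 -1.38] F [0.2 1.2 2.4] T [0.06 0.01 0.1 ] open 0.178 g 59.94533836841583
blue 6477 ((526.5965576171875, -243.95848083496094), (15.514609336853027, 91.67010498046875), 42.006378173828125) 0.15786799558546827
blue 0 ((0.0, 0.0), (0.0, 0.0), 0.0) nan
  return _methods._mean(a, axis=axis, dtype=dtype,
  ret = ret.dtype.type(ret / rcount)
```

View pics/w2.png

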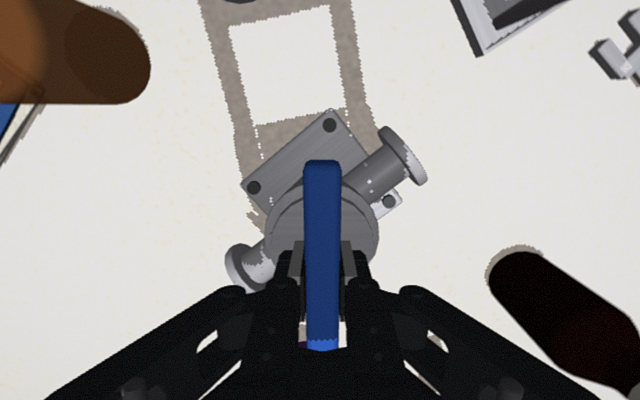

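The handle, at column 320 and rows 160–345, has turned with the gripper by about 39° relative to the valve. I lift straight up now.

Emit:
jog_arm --series '[[[0,0,-3,0,0,0,0],[0,0,-6,0,0,0,0],[0,0,-10,0,0,0,0],[0,0,-14,0,0,0,0],[0,0,-16,0,0,0,0],[0,0,-16,0,0,0,0],[0,0,-16,0,0,0,0],[0,0,-15,0,0,0,0],[0,0,-10,0,0,0,0],[0,0,-4,0,0,0,0]]]'

```text
time_s: 6.25
eef_pos: [0.5319, -0.2508, 0.2441]
eef_rot: [0.001, 0.405, 0.914, -0.0]
wrist_force: [-1.0, 0.5, -4.1]
opening: 0.172
grasp_force: 59.1
```

Run:
```python
from h import *
left(.468,0,.24,75)
blue(snap('wrist','w3'),.269);snap('scene','s3')
```

```text
t 6.25 pos [ 0.5319 -0.2508  0.2441] shift [228.7 121.    3.6] turn [-0.     0.002 -0.573] q [-0.64  0.2   1.56 -0.    1.38 -1.38] F [-1.   0.5 -4.1] T [ 0.02 -0.05  0.01] open 0.172 g 59.10684943199158
blue 6503 ((526.6663818359375, -244.30809020996094), (15.548141479492188, 91.51263427734375), 42.192378997802734) 0.26938360499361885
```

View pics/s3.png

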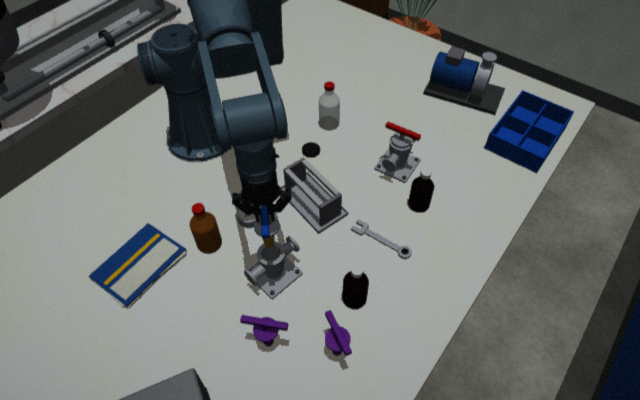

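The plug hangs clear of the valve at about (266,225). I move it over the rack.

Emit:
jog_arm --series '[[[12,6,0,0,0,0,0],[22,12,0,0,0,0,0],[26,14,0,0,0,0,0],[28,15,0,0,0,0,0],[28,15,0,0,0,0,0],[28,15,0,0,0,0,0],[28,15,0,0,0,0,0],[26,13,0,0,0,0,0],[20,10,0,0,0,0,0],[10,6,0,0,0,0,0]]]'

```text
time_s: 7.35
eef_pos: [0.4663, 0.0023, 0.2414]
eef_rot: [-0.001, 0.404, 0.915, 0.0]
wrist_force: [0.1, -0.6, -4.0]
opening: 0.175
grasp_force: 59.0
```

Run:
```python
from h import *
left(.468,0,.24,75)
c=snap('wrist','w4')
for n,z in(('wrist',0),('top',0)):
    c=snap(n,'r4'+n)
    P=np.array([pt(c,u,v) for v in range(400) for u in range(640)])
    k=(abs(P[:,2]-.1)<.006)&(abs(P[:,1])<.11)&(abs(P[:,0]-.467)<.12)
    p=P[k];a=np.radians(-15);d=p[:,:2]-[.468,0]
    L=d@[np.cos(a),np.sin(a)];W=d@[-np.sin(a),np.cos(a)]
    print(n,k.sum(),'L',L.min(),L.max());print(np.histogram(W,np.arange(-.045,.046,.003)))
    print(cv2.minAreaRect((p[:,:2]*1000).astype(np.float32)))
blue(dict(np.load('w4.npz')),.269)
```

```text
t 7.35 pos [0.4663 0.0023 0.2414] shift [-2.8 -0.3  1.4] turn [-0.    -0.002 -0.571] q [-0.25 -0.08  1.86  0.    1.36 -0.99] F [ 0.1 -0.6 -4. ] T [-0.02  0.02 -0.03] open 0.175 g 59.03372347354889
wrist 4596 L -0.08991839923738737 0.0899904602662002
(array([  0,   0,  59, 269, 261, 270, 268, 236,  30,  39,  37,  38,  36,
        36,  38,  38,  37,  43,  52,  65,  68,  70, 175, 509, 546, 558,
       568, 250,   0,   0]), array([-4.50000000e-02, -4.20000000e-02, -3.90000000e-02, -3.60000000e-02,
       -3.30000000e-02, -3.00000000e-02, -2.70000000e-02, -2.40000000e-02,
       -2.10000000e-02, -1.80000000e-02, -1.50000000e-02, -1.20000000e-02,
       -9.00000000e-03, -6.00000000e-03, -3.00000000e-03,  4.16333634e-17,
        3.00000000e-03,  6.00000000e-03,  9.00000000e-03,  1.20000000e-02,
        1.50000000e-02,  1.80000000e-02,  2.10000000e-02,  2.40000000e-02,
        2.70000000e-02,  3.00000000e-02,  3.30000000e-02,  3.60000000e-02,
        3.90000000e-02,  4.20000000e-02,  4.50000000e-02]))
((468.0420227050781, 0.0664520263671875), (74.32677459716797, 179.85951232910156), 74.91500
[... 313 characters left out ...]
02, -2.70000000e-02, -2.40000000e-02,
       -2.10000000e-02, -1.80000000e-02, -1.50000000e-02, -1.20000000e-02,
       -9.00000000e-03, -6.00000000e-03, -3.00000000e-03,  4.16333634e-17,
        3.00000000e-03,  6.00000000e-03,  9.00000000e-03,  1.20000000e-02,
        1.50000000e-02,  1.80000000e-02,  2.10000000e-02,  2.40000000e-02,
        2.70000000e-02,  3.00000000e-02,  3.30000000e-02,  3.60000000e-02,
        3.90000000e-02,  4.20000000e-02,  4.50000000e-02]))
((413.89599609375, 40.11830139160156), (83.68421936035156, 45.25137710571289), 13.867727279663086)
blue 6395 ((461.2115173339844, 8.726268768310547), (15.42168140411377, 91.40707397460938), 42.56529998779297) 0.2666951771861776
```

View pics/w4.png

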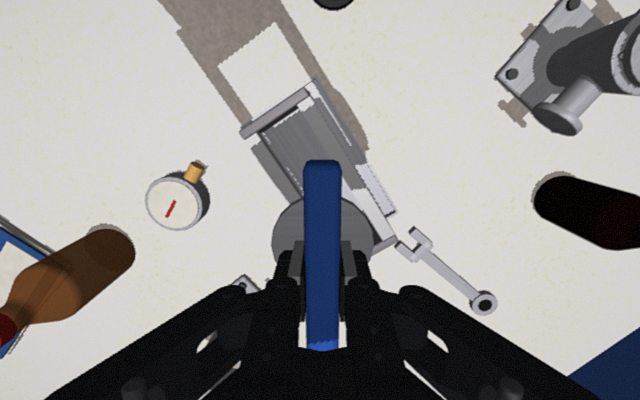

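The wrist view shows the plug over the gap between the rails, with the handle at column 322. The rack's centre is confirmed at (0.468, 0.000). I lower the plug.

Emit:
jog_arm --series '[[[-3,0,3,0,0,0,0],[0,0,8,0,0,0,0],[0,0,11,0,0,0,0],[0,0,11,0,0,0,0],[0,0,10,0,0,0,0],[0,0,10,0,0,0,0],[0,0,10,0,0,0,0],[0,0,10,0,0,0,0],[0,0,6,0,0,0,0],[0,0,3,0,0,0,0]]]'

```text
time_s: 8.5
eef_pos: [0.4696, -0.0023, 0.1595]
eef_rot: [-0.001, 0.405, 0.914, -0.0]
wrist_force: [0.0, 0.6, -3.1]
opening: 0.176
grasp_force: 59.0
```

```bash
python3 -c "
from h import *
left(.468,0,.1226,75)"
```

```text
t 8.5 pos [ 0.4696 -0.0023  0.1595] shift [ 2.7  0.3 36.9] turn [-0.    -0.001 -0.573] q [-0.26  0.02  1.93 -0.    1.19 -0.99] F [ 0.   0.6 -3.1] T [ 0.   -0.03  0.03] open 0.176 g 58.98796319961548
```

Emit:
jog_arm --series '[[[2,0,0,0,0,0,0],[0.5,0,4,0,0,0,0],[0,0,6,0,0,0,0],[0,0,6,0,0,0,0],[0,0,6,0,0,0,0],[0,0,5,0,0,0,0],[0,0,3,0,0,0,0],[0,0,2,0,0,0,0],[0,0,1,0,0,0,0],[0,0,0,0,0,0,0]]]'

```text
time_s: 9.5
eef_pos: [0.4683, -0.0006, 0.1273]
eef_rot: [0.0, 0.405, 0.914, -0.0]
wrist_force: [-0.2, 0.2, -3.2]
opening: 0.178
grasp_force: 59.1
```

```bash
python3 -c "
from h import *
left(.468,0,.1226,75)"
```

```text
t 9.5 pos [ 0.4683 -0.0006  0.1273] shift [0.6 0.1 4.7] turn [-0.     0.    -0.573] q [-0.26  0.07  1.96 -0.    1.11 -0.99] F [-0.2  0.2 -3.2] T [0.04 0.03 0.02] open 0.178 g 59.07886326313019
```

Emit:
jog_arm --series '[[[0,0,1,0,0,0,0],[0,0,1,0,0,0,0],[0,0,0.7,0,0,0,0],[0,0,0.5,0,0,0,0],[0,0,0.5,0,0,0,0],[0,0,0.4,0,0,0,0],[0,0,0.3,0,0,0,0],[0,0,0.3,0,0,0,0],[0,0,0,0,0,0,0],[0,0,0,0,0,0,0]]]'

```text
time_s: 10.5
eef_pos: [0.4683, -0.0005, 0.1226]
eef_rot: [0.0, 0.405, 0.914, 0.0]
wrist_force: [-0.0, -0.0, -3.7]
opening: 0.177
grasp_force: 59.2
```

Still no contact, so I creep down a little further.

Emit:
jog_arm --series '[[[0,0,0.2,0,0,0,0],[0,0,0.2,0,0,0,0],[0,0,0.2,0,0,0,0],[0,0,0.2,0,0,0,0],[0,0,0.2,0,0,0,0],[0,0,0,0,0,0,0],[0,0,0,0,0,0,0],[0,0,0,0,0,0,0],[0,0,0,0,0,0,0],[0,0,0,0,0,0,0]]]'

```text
time_s: 11.5
eef_pos: [0.4685, -0.0006, 0.1225]
eef_rot: [0.0, 0.405, 0.914, -0.0]
wrist_force: [-5.6, 0.7, 8.5]
opening: 0.176
grasp_force: 60.8
```

The plug is resting on the rails. I release it and retreat upward.

Emit:
jog_arm --series '[[[0,0,-0.5,0,0,0,0],[0,0,0,0,0,0,20],[0,0,0,0,0,0,25],[0,0,0,0,0,0,35],[0,0,0,0,0,0,50],[0,0,0,0,0,0,65],[0,0,0,0,0,0,70],[0,0,0,0,0,0,70],[0,0,0,0,0,0,70],[0,0,0,0,0,0,70]]]'

```text
time_s: 12.5
eef_pos: [0.4683, -0.0005, 0.1221]
eef_rot: [-0.0, 0.405, 0.914, -0.0]
wrist_force: [0.0, 0.0, 0.5]
opening: 0.818
grasp_force: 0.0
```

Emit:
jog_arm --series '[[[0,0,-4,0,0,0,70],[0,0,-10,0,0,0,70],[0,0,-15,0,0,0,70],[0,0,-18,0,0,0,70],[0,0,-18,0,0,0,70],[0,0,-18,0,0,0,70],[0,0,-18,0,0,0,70],[0,0,-12,0,0,0,70],[0,0,-6,0,0,0,70],[0,0,0,0,0,0,70]]]'

```text
time_s: 13.5
eef_pos: [0.4687, -0.0006, 0.242]
eef_rot: [0.001, 0.405, 0.914, 0.0]
wrist_force: [0.8, -0.4, -0.1]
opening: 0.822
grasp_force: 0.0
```

Run:
```python
from h import *
left(.468,0,.24,75)
blue(snap('wrist','w5'),.149)
a=snap('scene','s5')['frame'];b=cv2.resize(a[130:290,190:390],None,fx=2.5,fy=2.5)
w=cv2.imread('pics/w5.png');w=cv2.resize(w[:320,120:520],None,fx=.75,fy=.75)
o=np.zeros((400,800,3),np.uint8);o[:,:500]=b;o[:240,500:]=w;cv2.imwrite('pics/f5.png',o)
```

```text
t 13.5 pos [ 0.4687 -0.0006  0.242 ] shift [ 0.9 -0.1  2. ] turn [ 0.     0.002 -0.573] q [-0.26 -0.07  1.85 -0.    1.36 -0.99] F [ 0.8 -0.4 -0.1] T [0.02 0.03 0.01] open 0.822 g 0.0
blue 2199 ((469.22369384765625, -0.8125495910644531), (14.893238067626953, 108.8741683959961), 42.25752258300781) 0.14794617135791766
```

View pics/f5.png

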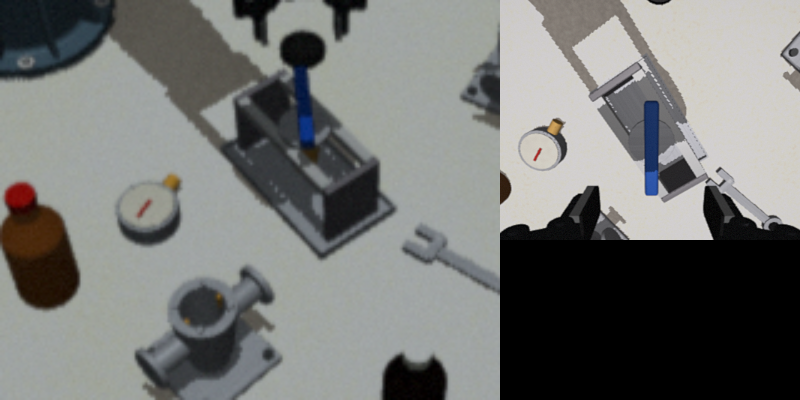

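The plug hangs upright at mid-rack, with the handle at (303,105) in the crop and its top at z = 0.148 against an expected 0.149. The blue valve is empty and the gripper is clear, so I hand it in.

```bash
python3 -c "
from bench import ctrl
print(ctrl.hand_in())"
```

```text
the job is handed in; nothing more can be done
None
```

The blue plug was twisted free by about 39°, drawn straight up, and hung upright by its collar near the middle of the drip rack, then released; I handed the job in at about 13.5 s of the 46 s limit, and the hand-in gave no verdict.

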